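# Park the index plunger and bring the decorating wheel round to its pointer

### The arm

A 6-joint arm with a two-finger parallel gripper is mounted at the origin on the work surface. World frame = base frame: x ahead of the robot, y to its left, z up, the work surface at z = 0. Lengths are in m, angles in degrees, forces in N, time in s.
With the tool pointing down it reaches from about 0.4 to 0.825 m from the base axis. Payload 7 kg.
Tool frame: the origin (TCP) lies midway between the tips of the shut fingers; the grasp point (between the pads) lies 19 mm behind it; z points along the fingers, y is the line along which they close (so a half turn about z gives the same grasp; the last joint's range is limited). The gripper opens to 88 mm and grips with 3 to 60 N. Pads are 19 mm wide; open, the fingers measure 130 mm over their backs; the gripper's body (78 mm by 193 mm) begins 47 mm behind the grasp point.
Start: joints at [83.658, 20.546, 0.682, 0, -70.136, -16.507], TCP at [0.262, 0.622, 0.227] pointing down, gripper open.
Joint ranges: [-176.03, 176.03], [-82.01, 121.73], [-58.28, 71.71], [-173.87, 95.51], [-174.79, -0.11], [-173.66, 173.66]. Speed limits (degrees/s): [136.94, 136.94, 172.46, 180, 180, 180].

### API

Orientations are given as [roll, pitch, yaw] about the fixed x, y, z axes, in that order (R = Rz(yaw) Ry(pitch) Rx(roll)).
In Python, from plant import r, eyes, workorder gives the robot as it stands.
- The arm moves only by the tool step_arm, never from a script. Its argument "plan" is a list of rows, each a list of 5 numbers: the shift along the tool's x, y, z each as a share of 25 cm, from -1 to 1, then the turn about the tool's z as a share of 60 degrees, from -1 to 1, then the finger opening in mm, from 0 to 87.6. In form: [[x, y, z, turn, jaw], ...]. A call has 1 to 12 rows; each row is the pose to reach, as a shift and turn from the pose commanded when the call began, along the tool's axes at that moment; what a row does not reach only later rows make up. A row lasts 1/12 s, in which the tool goes at most 41.7 mm and 7.16 degrees, less where a joint would pass 70% of its speed; a pose out of reach is approached as far as the arm can. A call with a number of a shift or a turn outside -1 to 1 is refused whole. A call with a gripper value outside its range is refused whole. The fingers move at their own pace and stop on an object; "newtons" is the grip in N (left out, the last holds). Time passes only in rows, so rows that repeat a pose let the fingers close. It gives the time, the measured TCP pose, the force, the opening and the grip force at its end, in the units of the state.
- r.get_state(): the state, without advancing time (a new reading comes with each control period).
- eyes.capture(name): name is "scene" or "side" or "wrist"; returns the picture (384x512x3 uint8, red, green, blue); there is no depth.
- eyes.camera_model(name): a dict with "fov_y" (degrees; the focal length in pixels is half the picture's height over the tangent of half this angle, whatever the lens; pixels are square), "cx", "cy" (the principal point, pixels), "k1" (the pictures are not rectified: a ray, as slopes to the right and down, at radius r is drawn at 1 + k1 r^2 times it, then the intrinsics apply), "world_to_cam" (4x4, takes a point from world to camera coordinates); the wrist camera has in their place "hand_eye" (4x4, takes a point from camera to tool coordinates, whose origin is the TCP and whose axes are the flange's). Camera axes: x right, y up, looking along -z (the intrinsics and any distortion apply to the point x, -y, -z); pixel columns grow to the right and rows downward; lengths in m; the calibration is good to about 2 mm. A picture is of the moment at which its call begins: read the wrist's pose just before it. camera_model takes no time and is no camera call.
- workorder.close_job(): hands the job in; it is judged then, once.
The state is a dict: "time_s": time; "joints": joint angles; "qd": joint speeds; "joint_torque": joint torques, N m; "tcp_pos": TCP position; "eef_rot": TCP orientation; "contact_force": force on the tool from outside, world axes, zero at the start; "moment": the same for the moment, N m; "gripper_width": finger opening in m; "gripper_force": force on a finger pad.
Only numpy, scipy, OpenCV 4.12 (cv2) and the standard library are available. Lean on these libraries where they do the work, as an engineer would, in place of code of your own. Each camera call takes 0.05 s, during which the arm holds its last target. There are 200 camera calls.

### The job

The potter's decorating wheel is locked by the spring plunger standing on its side bracket. Pull the plunger's black T-handle up until it meets its stop, twist it clockwise into the rest notch of the steel collar and let go so that it stays up by itself; then turn the freed wheel clockwise by its wooden finger peg until the peg stands right in front of the brass pointer. Be gentle: do not force the plunger against its stop or its collar, do not force the locked wheel, keep the bowl standing on the wheel, and leave everything else on the table where it is.

Things in the scene. Friction and masses are not known exactly. Their poses are not given: they have to be found in the camera images.
- bracket: Fixed dark steel bracket beside the wheel; its arm carries the plunger and, screwed into the arm, a steel collar: an upright ring like a small castle tower, 42 mm across, whose flat rim is cut right across by a deep open slot (7 mm wide, along this frame's x) and by a shallow V notch. Origin on the plunger's axis in the arm's top face, z up; the wheel's axis lies 111 mm away along +y
- bracket_axis (a point): Same point as the bracket's origin. The collar is screwed to another height each time, which is not measured: its rim stands 23 to 31 mm above this point, so the plunger must be lifted 10.5 to 18.5 mm to clear the slot. The plunger's rigid stop moves with the collar and is felt about 1.5 mm after the cross bar has cleared the rim
- plunger: The plunger with cross bar and T-handle: slides along z. Origin at the bracket's when down; rises but does not twist, x along the slot. Spring: 6 N down at rest, plus 0.25 N per mm. Its 8 mm pin enters 6 mm deep between two rim teeth of the wheel. Plunger and collar may bear at most 20 N on each other, at the stop or on a slot wall
- knob (a joint): Twist of T-handle and cross bar about the vertical, rad: 0 at the start (cross bar down in the deep slot), growing clockwise seen from above; 1.22 (70 degrees) at the rest notch, a V 8 mm wide and 4 mm deep with 45 degree flanks. Can turn only when the bar is lifted clear of the slot
- knob_grip (a point): Centre of the black T-handle, a flat upright bar 44 mm long (its x), 11 mm thick (y), 20 mm tall; 59 mm above plunger's origin, turning with the knob. Below it only a 9 mm round stem; at the start the collar's rim is 18 to 26 mm below the handle's underside
- cross_bar (a point): Centre of the cross bar, a 5 mm round steel bar 40 mm long, lying across the plunger under the T-handle and parallel to it (x), 44 mm below knob_grip. At the start 15 mm above the bracket's origin. Let down from the flat rim into the V notch it drops by 3 mm; it then rests 22.5 to 30.5 mm above the bracket's origin
- wheel: Round aluminium wheel with toothed rim, 246 mm across, flat top 75 mm above its origin; origin on its axis at the underside of the base, z up; the finger peg is on its -x side. Turns about the vertical with slight friction (about 1 N at the peg), stays where it is left, locked while the pin is down. The plunger's axis is 111 mm from its axis, towards -y at the start
- wheel_centre (a point): Centre of the wheel's top face
- peg_top (a point): Centre of the top of the wooden finger peg, an upright round peg 14 mm thick, 65 mm tall, standing on the wheel 85 mm from its axis
- pointer: Fixed brass pointer beside the wheel. Origin on the wheel's axis at the underside of the base; its x axis runs from the wheel's axis out to the pointer, z up. The peg is right when it lies on this x axis (85 mm out), 40 to 115 degrees clockwise of its start. The pointer's upright strip is 90 mm tall and stands 152 mm out
- pointer_tip (a point): Tip of the pointer's blade, 122 mm from the wheel's axis, 88 mm above the base's underside, 14 mm wide blade
- bowl: Pale bisque bowl, 84 mm across its rim, 48 mm tall, loose on the middle of the wheel; origin at the centre of its underside, z up
- mug: Clay mug 80 mm across, 95 mm tall; a bystander
- small_bowl: Clay bowl 72 mm across, 35 mm tall; a bystander
- brush: Brush 180 mm long lying down; a bystander
- jar: Grey jar with a white cap, 70 mm across, 85 mm tall; a bystander
- plaster_block: Plaster block 90 x 60 x 40 mm; a bystander
- sanding_block: Cream sanding block 80 x 45 x 22 mm; a bystander
- tall_cup: Pale cup 68 mm across, 80 mm tall; a bystander

How it is judged:
By the outcome, as a careful person would: the job done as asked, in the order asked, and still so for the second after the job is handed in, with the robot touching nothing.
It also fails if it takes over 64 s, if anything falls off the work surface, if the arm or the gripper's body presses on something with over 40 N, if the wrist force passes 120 N, or if a joint passes its speed limit or range.

## Working session

There is one attempt and no reset: what is moved stays moved. The work goes in short steps, Python scripts to look and compute and a tool call to move; the robot and the scene stay as the last step left them, time stands still between calls to the robot, and variables do not carry over. Pictures are saved under pics/ and viewed, at most 13 in all, crops included, and the job is handed in when it is done.

Besides the shell and the picture viewer there is one more tool, called after "Request:" by a JSON object that holds its "op" and its "data". step_arm: Moves the arm, as the interface text tells. Its arguments: {"type":"object","properties":{"plan":{"type":"array"},"newtons":{"type":"number"}},"required":["plan"]}

```bash
mkdir -p pics; ls; cat > h.py <<'E'
import numpy as np, cv2
from scipy.spatial.transform import Rotation as R
from plant import r, eyes, workorder
def cap(n,tag):
    s=r.get_state(); im=eyes.capture(n); cv2.imwrite(f'pics/{n}_{tag}.png',im[:,:,::-1]); return s,im
def W2C(n,s=None):
    m=eyes.camera_model(n)
    if 'world_to_cam' in m: return m,np.array(m['world_to_cam'])
    T=np.eye(4); T[:3,:3]=R.from_euler('xyz',s['eef_rot'],degrees=True).as_matrix(); T[:3,3]=s['tcp_pos']
    return m,np.linalg.inv(T@np.array(m['hand_eye']))
def proj(n,P,s=None):
    m,w=W2C(n,s); P=np.atleast_2d(P); c=P@w[:3,:3].T+w[:3,3]
    a=np.c_[c[:,0],-c[:,1]]/(-c[:,2:3]); q=(a**2).sum(1,keepdims=True); f=192/np.tan(np.radians(m['fov_y']/2))
    return a*(1+m['k1']*q)*f+[m['cx'],m['cy']]
def ray(n,uv,s=None):
    m,w=W2C(n,s); f=192/np.tan(np.radians(m['fov_y']/2)); d=(np.array(uv,float)-[m['cx'],m['cy']])/f
    a=d.copy()
    for _ in range(20): a=d/(1+m['k1']*(a@a))
    v=w[:3,:3].T@np.array([a[0],-a[1],-1]); o=-w[:3,:3].T@w[:3,3]; return o,v/np.linalg.norm(v)
def onz(n,uv,z,s=None):
    o,v=ray(n,uv,s); return o+v*(z-o[2])/v[2]
def tri(*rs):
    A=np.zeros((3,3));b=np.zeros(3)
    for o,v in rs: M=np.eye(3)-np.outer(v,v);A+=M;b+=M@o
    return np.linalg.solve(A,b)
E
python3 - <<'E'
from h import *
ims=[]
for n in ('scene','side','wrist'):
    s,im=cap(n,'0'); ims.append(im)
print(s)
cv2.imwrite('pics/all0.png',cv2.resize(np.vstack(ims[:2])[:,:,::-1],None,fx=.78,fy=.78))
for n in ('scene','side','wrist'): print(eyes.camera_model(n))
E
```

```text
pics
{'time_s': 0.1, 'joints': array([ 8.36617592e+01,  2.05862047e+01,  6.40260584e-01, -1.73192660e-02,
       -7.01360869e+01, -1.65066128e+01]), 'qd': array([-0.11709531, -0.09410985,  0.06426256, -0.00635974,  0.03283902,
       -0.03980172]), 'joint_torque': array([-1.68014158e-03, -5.84166205e+01,  2.93753189e+01,  7.01554477e+00,
        1.02327907e-02, -5.40659732e-05]), 'tcp_pos': array([0.26192185, 0.62164648, 0.22573981]), 'eef_rot': array([ 1.79916723e+02, -7.69798348e-03, -2.28507446e+01]), 'contact_force': array([-0.26706976, -0.80164989, -0.04985113]), 'moment': array([0.01437681, 0.00778997, 0.0419871 ]), 'gripper_force': 0.0, 'gripper_width': 0.0877135612299972}
{'fov_y': 44.74840996372609, 'cx': 257.8716975100624, 'cy': 186.04672922826433, 'k1': -0.187028395899148, 'world_to_cam': array([[ 0.79746332,  0.60307737,  0.01870647, -0.47703728],
       [-0.4171724 ,  0.52870767,  0.73921268,  0.15694073],
       [ 0.43591219, -0.59729882,  0.67321221, -1.81718588],
       [ 0.        ,  0.        ,  0.        ,  1.        ]])}
{'fov_y': 57.5733476786822, 'cx': 258.28346027440494, 'cy': 192.00370792912898, 'k1': 0.016489585214574567, 'world_to_cam': array([[-0.95053059, -0.31056689, -0.00630945,  0.55221643],
       [ 0.21776698, -0.68071393,  0.69943269, -0.22018315],
       [-0.22151556,  0.66345817,  0.71467063, -0.94629288],
       [ 0.        ,  0.        ,  0.        ,  1.        ]])}
{'fov_y': 66.62784941063332, 'cx': 254.10242318927055, 'cy': 190.42400235085677, 'k1': 0.0018040392513056093, 'hand_eye': array([[ 2.17222989e-04,  9.63195779e-01,  2.68800752e-01,
         7.24609916e-02],
       [ 9.99999698e-01, -8.76661230e-06, -7.76705265e-04,
         2.30567698e-04],
       [-7.45762761e-04,  2.68800839e-01, -9.63195490e-01,
        -1.58594455e-01],
       [ 0.00000000e+00,  0.00000000e+00,  0.00000000e+00,
         1.00000000e+00]])}
```

View pics/scene_0.png

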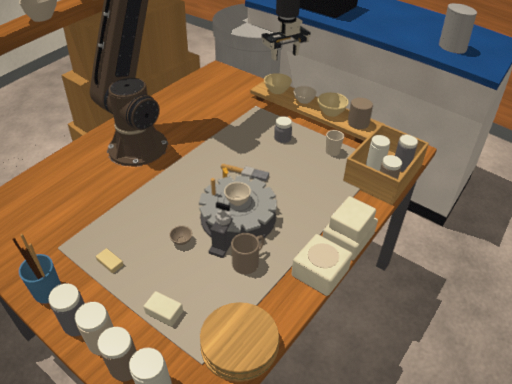

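View pics/side_0.png

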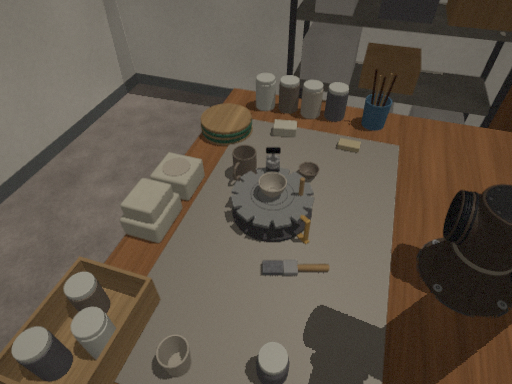

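The scene view shows the wheel at about (238,205), the plunger at about (222,220) and the mug at (245,253). In the side view the plunger is at (273,155), the peg at (301,186) and the pointer at (305,230). I'll zoom in on both.

```bash
python3 - <<'E'
import cv2,numpy as np
a=cv2.imread('pics/scene_0.png')[155:275,185:285]; b=cv2.imread('pics/side_0.png')[138:258,225:325]
f=lambda x:cv2.resize(x,None,fx=4,fy=4,interpolation=cv2.INTER_CUBIC)
cv2.imwrite('pics/z0.png',np.hstack([f(a),f(b)]))
E
```

```text
(no output)
```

View pics/z0.png

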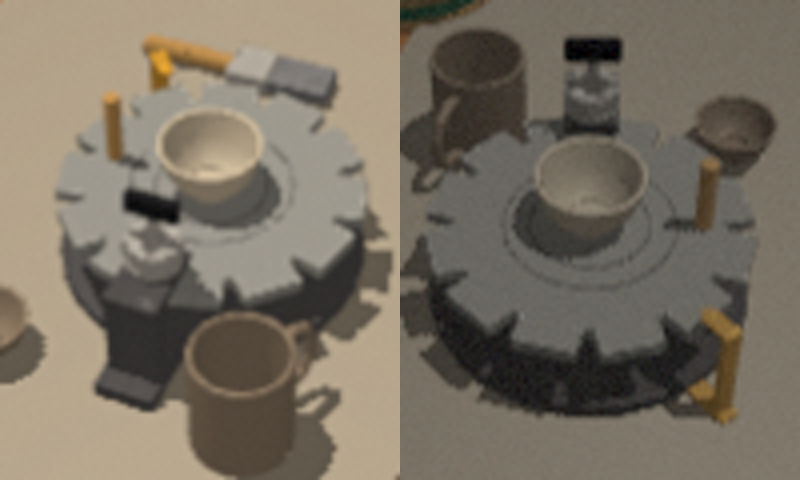

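```bash
python3 - <<'E'
from h import *
T=lambda a,b:(tri(ray('scene',a),ray('side',b)))
def chk(nm,a,b):
    P=T(a,b); print(nm,P.round(4),(proj('scene',P)-a).round(1),(proj('side',P)-b).round(1)); return P
# handle mask
for n,(x0,y0,x1,y1) in {'scene':(212,198,236,214),'side':(262,142,286,158)}.items():
    im=cv2.imread(f'pics/{n}_0.png')[y0:y1,x0:x1].max(2); m=(im<35).astype(np.uint8)
    k,l,st,c=cv2.connectedComponentsWithStats(m); i=1+st[1:,4].argmax(); print(n,c[i]+[x0,y0],st[i])
h=chk('handle',(223,206.3),(273.3,150.2))
p=chk('peg',(213,179),(302.5,178.7))
t=chk('tip',(225.5,170),(301.3,216.7))
q=chk('strip',(226,170),(309.5,218.5))
# wheel: guess from rim in each view at z=.075
for n in('scene','side'):
    im=cv2.imread(f'pics/{n}_0.png'); 
    print(n)
    o,v=ray(n,(238,197) if n=='scene' else (274,196))
ws=np.array([onz('scene',(185+x/4,155+y/4),.075) for x,y in((57,190),(365,185),(210,85),(235,305),(90,125),(335,255))])
wd=np.array([onz('side',(225+x/4,138+y/4),.075) for x,y in((27,218),(355,230),(190,357),(85,150),(320,170),(60,295))])
from scipy.optimize import least_squares
for w in(ws,wd):
    s=least_squares(lambda c:np.hypot(*(w[:,:2]-c[:2]).T)-c[2],[.45,0,.12]); print(s.x.round(4),(s.fun*1e3).round(1))
E
```

```text
scene [222.5  206.42] [ 5  5 12  7 50]
side [272.77941176 150.05882353] [ 4  6 14  6 68]
handle [ 0.587  -0.1625  0.1562] [[-0.8 -0.3]] [[-0.8  0.2]]
peg [ 0.4748 -0.0791  0.1434] [[-0.7 -0.3]] [[-0.7  0.3]]
tip [0.4472 0.0194 0.0982] [[0.6 0.2]] [[ 0.8 -0.2]]
strip [0.4336 0.0224 0.0939] [[-2.4 -0.9]] [[-3.   0.9]]
scene
side
[ 0.5585 -0.0577  0.1243] [-2.2 -0.1  0.9  2.8  0.8 -2.3]
[ 0.552  -0.0556  0.1214] [ 4.1  0.9  1.5 -0.9 -1.2 -4.4]
```

Request:
{"op": "step_arm", "data": {"plan": [[0.4,0.4,-0.14,0,60],[0.805,0.795,-0.14,0,60],[0.805,0.795,-0.14,0,60],[0.805,0.795,-0.14,0,60],[0.805,0.795,-0.14,0,60],[0.805,0.795,-0.14,0,60],[0.805,0.795,-0.14,0,60],[0.805,0.795,-0.14,0,60]]}}

```text
time_s: 0.82
tcp_pos: [0.3716, 0.3561, 0.2628]
eef_rot: [-179.9, -0.0, -23.0]
contact_force: [-0.8, 0.3, -1.0]
gripper_width: 0.0603
gripper_force: 0.0
```

Request:
{"op": "step_arm", "data": {"plan": [[0.805,0.795,0,0,60],[0.805,0.795,0,0,60],[0.805,0.795,0,0,60],[0.805,0.795,0,0,60],[0.805,0.795,0,0,60],[0.805,0.795,0,0,60],[0.805,0.795,0,0,60],[0.805,0.795,0,0,60]]}}

```text
time_s: 1.48
tcp_pos: [0.4796, 0.0951, 0.2614]
eef_rot: [179.9, 0.0, -23.1]
contact_force: [0.3, 0.6, -1.0]
gripper_width: 0.0602
gripper_force: 0.0
```

Request:
{"op": "step_arm", "data": {"plan": [[0.805,0.795,0,-0.66,60],[0.805,0.795,0,-0.66,60],[0.805,0.795,0,-0.66,60],[0.805,0.795,0,-0.66,60],[0.805,0.795,0,-0.66,60],[0.805,0.795,0,-0.66,60],[0.805,0.795,0,-0.66,60],[0.805,0.795,0,-0.66,60],[0.805,0.795,0,-0.66,60],[0.805,0.795,0,-0.66,60]]}}

```text
time_s: 2.32
tcp_pos: [0.5869, -0.1629, 0.2604]
eef_rot: [-180.0, 0.1, 16.6]
contact_force: [-0.3, 0.1, 0.5]
gripper_width: 0.0603
gripper_force: 0.0
```

```bash
python3 - <<'E'
from h import *
s,im=cap('wrist','1'); print(s['tcp_pos'],s['eef_rot'],s['joints'],s['time_s'],s['contact_force'])
print(proj('wrist',[[.587,-.1625,.156],[.4748,-.079,.14],[.555,-.057,.075]],s))
E
```

```text
[ 0.58689484 -0.1629248   0.26043466] [-1.79961917e+02  9.66120678e-02  1.65954725e+01] [ 2.83048666e+00  1.33303487e+01 -4.98295975e+00 -1.47397070e-02
 -7.17895909e+01  1.03769573e+02] 2.3167 [-0.34802335  0.08924906  0.45887109]
[[253.35270936 188.72880491]
 [148.02183695 260.59853687]
 [161.66004916 171.23601512]]
```

View pics/wrist_1.png

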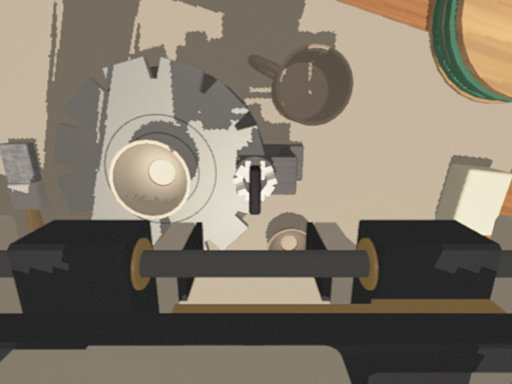

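The wrist view shows the black T-handle as an upright bar at about (255,190), with the collar around it and the bowl at (150,178). I'll measure the bar's centre and tilt.

```bash
python3 - <<'E'
from h import *
s=r.get_state(); im=cv2.imread('pics/wrist_1.png')
x0,y0=243,155; m=(im[y0:218,x0:270].max(2)<45).astype(np.uint8)
k,l,st,c=cv2.connectedComponentsWithStats(m); i=1+st[1:,4].argmax(); print(st[i],c[i]+[x0,y0])
ys,xs=np.where(l==i)
for y in np.unique(ys): print(y+y0, xs[ys==y].min()+x0, xs[ys==y].max()+x0,end='; ')
pts=np.c_[xs,ys].astype(np.float32); rc=cv2.minAreaRect(pts); print(rc)
# predicted corners of handle box for candidate center
def box(cx,cy,z,yaw):
    a=np.radians(yaw);ux=np.array([np.cos(a),np.sin(a),0]);uy=np.array([-np.sin(a),np.cos(a),0])
    return np.array([[cx,cy,z]+sx*.022*ux+sy*.0055*uy+[0,0,sz*.01] for sz in(1,-1) for sx in(1,-1) for sy in(1,-1)])
for z in (.152,.156,.160): print(z,proj('wrist',box(.587,-.1625,z,16.6),s).round(1).tolist())
E
```

```text
[ 8 11  9 16 52] [255.65384615 169.82692308]
166 252 258; 167 251 258; 168 251 258; 169 251 259; 170 251 259; 171 251 259; 172 259 259; 173 259 259; 174 259 259; 175 259 259; 176 259 259; 177 259 259; 178 259 259; 179 259 259; 180 259 259; 181 259 259; ((12.0, 18.5), (15.0, 8.0), 90.0)
0.152 [[248.2, 166.8], [260.5, 166.8], [248.4, 213.1], [260.2, 213.1], [248.6, 162.8], [260.1, 162.8], [248.8, 206.2], [259.8, 206.2]]
0.156 [[248.1, 167.7], [260.6, 167.7], [248.3, 214.6], [260.3, 214.6], [248.5, 163.6], [260.2, 163.6], [248.7, 207.5], [259.8, 207.5]]
0.16 [[248.1, 168.6], [260.7, 168.6], [248.3, 216.2], [260.4, 216.2], [248.5, 164.3], [260.2, 164.4], [248.6, 208.9], [259.9, 208.9]]
```

```bash
python3 - <<'E'
from h import *
s=r.get_state(); im=cv2.imread('pics/wrist_1.png').max(2)
for y in range(160,220,4): print(y, im[y,243:268].tolist())
print([int(v) for v in im[155:222,255]])
E
```

```text
160 [102, 119, 139, 154, 159, 157, 157, 140, 123, 121, 117, 118, 119, 119, 119, 118, 120, 136, 153, 157, 158, 142, 121, 98, 88]
164 [113, 132, 209, 243, 243, 242, 230, 168, 124, 116, 113, 117, 118, 114, 113, 118, 120, 152, 220, 242, 243, 228, 160, 117, 112]
168 [244, 244, 245, 245, 245, 238, 176, 79, 23, 25, 31, 31, 23, 35, 29, 24, 55, 139, 227, 246, 247, 246, 243, 241, 243]
172 [242, 241, 241, 242, 243, 228, 145, 62, 46, 57, 61, 62, 56, 55, 53, 46, 36, 94, 195, 242, 242, 240, 239, 238, 233]
176 [239, 235, 239, 241, 242, 228, 146, 65, 45, 60, 59, 58, 59, 57, 53, 46, 39, 94, 194, 242, 240, 222, 174, 172, 174]
180 [141, 111, 149, 224, 246, 235, 150, 63, 46, 59, 61, 60, 60, 57, 59, 53, 42, 78, 128, 159, 145, 121, 114, 131, 170]
184 [173, 141, 118, 118, 122, 105, 67, 46, 54, 61, 67, 66, 60, 60, 55, 53, 44, 51, 91, 118, 116, 108, 134, 199, 240]
188 [184, 188, 175, 130, 111, 103, 68, 50, 51, 62, 66, 66, 62, 60, 58, 49, 43, 50, 88, 135, 202, 242, 246, 244, 243]
192 [244, 245, 246, 248, 235, 185, 96, 39, 54, 62, 61, 64, 65, 64, 57, 47, 49, 121, 228, 253, 248, 246, 244, 244, 243]
196 [224, 22
[... 302 characters left out ...]
, 61, 121, 177, 200, 201, 200, 200, 198, 199]
208 [227, 225, 226, 228, 229, 197, 112, 46, 51, 64, 65, 64, 65, 68, 63, 55, 59, 121, 175, 199, 200, 200, 199, 199, 199]
212 [179, 210, 225, 224, 224, 205, 143, 69, 50, 57, 61, 62, 62, 63, 60, 49, 79, 144, 191, 203, 199, 196, 200, 201, 199]
216 [145, 174, 194, 202, 201, 200, 202, 202, 205, 203, 200, 203, 201, 203, 201, 203, 201, 199, 198, 199, 196, 199, 198, 200, 197]
[83, 92, 119, 125, 124, 119, 124, 125, 123, 118, 73, 31, 33, 23, 38, 46, 48, 56, 58, 57, 58, 59, 58, 61, 63, 60, 60, 58, 61, 60, 62, 60, 61, 62, 65, 64, 64, 65, 65, 65, 65, 64, 67, 66, 67, 66, 67, 66, 64, 65, 67, 67, 64, 65, 67, 64, 63, 62, 60, 108, 181, 201, 200, 200, 199, 197, 199]
```

Request:
{"op": "step_arm", "data": {"plan": [[0,0,0.1,0,60],[0,0,0.18,0,60],[0,0,0.18,0,60],[0,0,0.18,0,60]]}}

```text
time_s: 2.7
tcp_pos: [0.5863, -0.1608, 0.2164]
eef_rot: [-180.0, 0.1, 16.8]
contact_force: [-0.5, -0.3, 1.0]
gripper_width: 0.0603
gripper_force: 0.0
```

```bash
python3 - <<'E'
from h import *
s,im=cap('wrist','2'); print(s['tcp_pos'],s['eef_rot'])
P=proj('wrist',[.587,-.1625,.150],s)[0]; print(P)
g=im.max(2); c=int(P[0]); rr=int(P[1])
print([int(v) for v in g[rr-40:rr+55,c]], rr-40)
for y in range(rr-24,rr+40,8): print(y,c-14,g[y,c-14:c+15].tolist())
cv2.imwrite('pics/c2.png',cv2.resize(im[:,:,::-1][rr-70:rr+80,c-100:c+100],None,fx=4,fy=4))
E
```

```text
[ 0.58630745 -0.16084399  0.216374  ] [-1.79980951e+02  1.01426946e-01  1.68346495e+01]
[255.90057078 201.27102619]
[106, 79, 75, 109, 129, 128, 125, 122, 122, 124, 123, 123, 125, 121, 101, 51, 25, 27, 32, 29, 35, 32, 29, 33, 30, 32, 35, 32, 25, 33, 32, 29, 47, 61, 67, 68, 70, 66, 66, 69, 67, 67, 65, 62, 68, 65, 61, 62, 64, 64, 63, 64, 66, 65, 63, 63, 65, 64, 64, 64, 64, 66, 64, 64, 65, 66, 63, 64, 65, 67, 68, 60, 58, 118, 197, 209, 206, 204, 203, 206, 204, 204, 206, 202, 203, 205, 207, 209, 191, 108, 57, 64, 65, 69, 67] 161
177 241 [247, 247, 248, 248, 242, 241, 245, 245, 246, 238, 172, 88, 39, 23, 25, 28, 23, 23, 20, 26, 27, 43, 111, 215, 250, 246, 244, 240, 224]
185 241 [244, 244, 244, 245, 245, 244, 243, 244, 247, 231, 125, 38, 22, 35, 30, 31, 34, 32, 27, 39, 29, 29, 26, 71, 166, 235, 244, 237, 217]
193 241 [242, 223, 167, 125, 114, 123, 158, 226, 249, 229, 123, 48, 39, 43, 47, 54, 63, 62, 59, 56, 54, 48, 40, 49, 92, 124, 126, 121, 114]
201 241 [165, 172, 184, 198, 209, 183, 130, 113, 115, 98, 60, 44, 50, 64, 67, 63, 67, 64, 62, 62, 53, 51, 41, 50, 90, 142, 209, 245, 247]
209 241 [241, 237, 234, 232, 234, 242, 245, 247, 250, 241, 125, 36, 52, 64, 64, 67, 66, 65, 64, 63, 56, 42, 59, 137, 232, 250, 244, 232, 229]
217 241 [229, 229, 229, 229, 229, 229, 228, 230, 232, 198, 98, 40, 54, 64, 65, 64, 64, 68, 63, 67, 57, 45, 50, 102, 165, 200, 206, 202, 204]
225 241 [208, 223, 226, 225, 228, 230, 231, 230, 231, 199, 100, 38, 53, 63, 65, 64, 64, 66, 65, 68, 57, 49, 58, 122, 182, 204, 206, 202, 205]
233 241 [105, 136, 174, 200, 205, 205, 205, 206, 205, 190, 146, 92, 62, 57, 58, 59, 56, 60, 60, 59, 66, 82, 130, 183, 202, 207, 204, 205, 205]
```

View pics/c2.png

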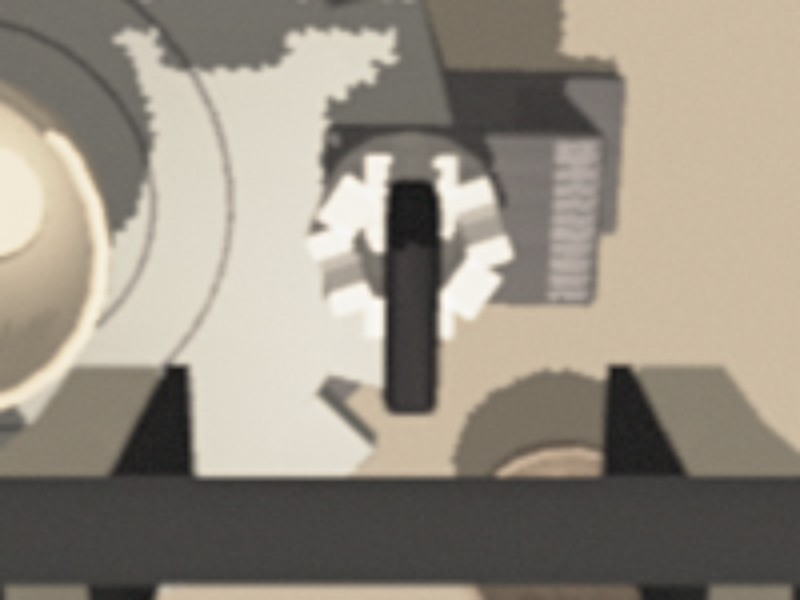

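```bash
cat > fit.py <<'E'
from h import *
from scipy.optimize import least_squares
def ex(c,yaw):
    a=np.radians(yaw);ux=np.array([np.cos(a),np.sin(a),0])
    return np.array([c+.022*ux-[0,0,.01], c-.022*ux+[0,0,.01], c+[0,0,.01]])
S1=dict(tcp_pos=[0.58689,-0.16292,0.26043],eef_rot=[-179.962,.0966,16.595])
S2=dict(tcp_pos=[0.58631,-0.16084,0.21637],eef_rot=[-179.981,.1014,16.835])
def res(p):
    o=[]
    for s,f,n,c in((S1,164.9,213.8,254.6),(S2,175.6,234.2,257.2)):
        q=proj('wrist',ex(p,16.8),s); o+=[q[0,1]-f,q[1,1]-n,q[2,0]-c]
    return np.array(o)
if __name__=='__main__':
    so=least_squares(res,[.587,-.1625,.156]); print(so.x,so.fun.round(2))
    for n,uv in(('scene',(222.8,206.4)),('side',(273,150.1))): print(n,proj(n,so.x)-uv)
    # wheel axis direction
    w=np.array([.555,-.057]); print(np.degrees(np.arctan2(*(so.x[:2]-w)[::-1])),np.hypot(*(so.x[:2]-w)))
E
python3 fit.py
```

```text
[ 0.58415985 -0.16445655  0.14709283] [ 0.25  0.8  -0.1  -0.47 -0.43  0.09]
scene [[-1.63603804  1.80760015]]
side [[0.53150776 2.4551099 ]]
-74.81760344684132 0.11134274344626947
```

Request:
{"op": "step_arm", "data": {"plan": [[-0.012,0.011,0.1,0,40],[-0.012,0.011,0.2,0,40],[-0.012,0.011,0.28,0,40],[-0.012,0.011,0.34,0,40],[-0.012,0.011,0.34,0,40],[-0.012,0.011,0.34,0,40],[-0.012,0.011,0.34,0,40]]}}

```text
time_s: 3.33
tcp_pos: [0.5862, -0.1653, 0.1337]
eef_rot: [179.9, -0.1, 16.8]
contact_force: [0.2, -0.3, 1.1]
gripper_width: 0.0402
gripper_force: 0.0
```

```bash
python3 - <<'E'
from h import *
s,im=cap('wrist','3'); print(s['tcp_pos'],s['eef_rot'],s['contact_force'])
cv2.imwrite('pics/c3.png',im[:,:,::-1][80:384])
s,a=cap('side','3')
E
```

```text
[ 0.58624199 -0.16529667  0.13372005] [ 1.79922528e+02 -1.47117512e-01  1.67996364e+01] [ 0.1778704  -0.26450366  1.10617354]
```

View pics/c3.png

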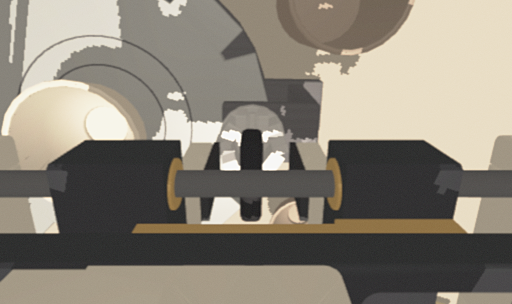

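```bash
python3 - <<'E'
from h import *
g=cv2.imread('pics/wrist_3.png').max(2)
for y in (214,224,232,240,285,292,297): print(y,g[y,195:315:1].tolist())
for _ in range(6):
    s=r.get_state(); print(s['time_s'],s['tcp_pos'],s['gripper_width'])
E
```

```text
214 [242, 242, 243, 243, 243, 243, 243, 243, 243, 243, 243, 243, 243, 243, 243, 244, 244, 244, 244, 244, 245, 246, 242, 211, 161, 150, 209, 251, 249, 248, 247, 247, 247, 248, 247, 247, 247, 247, 247, 247, 247, 247, 247, 249, 254, 255, 178, 72, 27, 34, 33, 37, 37, 36, 37, 38, 36, 36, 38, 38, 33, 37, 36, 37, 30, 33, 117, 242, 255, 249, 247, 247, 247, 248, 248, 249, 249, 249, 247, 245, 240, 237, 235, 235, 234, 236, 236, 227, 185, 149, 138, 146, 150, 151, 152, 153, 147, 122, 92, 77, 84, 78, 78, 81, 82, 81, 80, 83, 81, 80, 81, 81, 81, 82, 79, 84, 80, 81, 81, 80]
224 [162, 164, 163, 163, 162, 160, 162, 163, 162, 161, 163, 161, 161, 162, 165, 167, 171, 165, 117, 58, 34, 40, 40, 54, 99, 142, 156, 158, 157, 158, 156, 157, 157, 156, 154, 152, 145, 142, 139, 142, 145, 146, 179, 243, 255, 162, 50, 33, 36, 41, 35, 36, 39, 42, 36, 34, 40, 38, 36, 41, 34, 40, 40, 41, 34, 32, 34, 63, 114, 149, 154, 152, 152, 148, 142, 144, 147, 153, 153, 153, 153, 155, 155, 154, 153, 155, 152, 154, 153, 154, 155, 155, 147, 132, 102, 56, 40, 41, 35, 43, 77, 127, 160, 165, 167, 169, 167, 164, 163, 164, 165, 164, 165, 
[... 2543 characters left out ...]
38, 42, 58, 70, 72, 70, 64, 62, 60, 48, 80, 154, 224, 235, 235, 234, 234, 232, 233, 233, 234, 231, 217, 213, 227, 225, 204, 173, 164, 169, 175, 178, 181, 184, 185, 188, 190, 188, 180, 173, 209, 230, 230, 230, 230, 231, 231, 232, 234, 209, 124, 82, 85, 90, 87, 79, 64, 61, 79, 122, 156, 162, 160, 160, 162, 159]
3.4333 [ 0.58610598 -0.16531296  0.13358469] 0.03987794704721121
3.4333 [ 0.58610598 -0.16531296  0.13358469] 0.03987794704721121
3.4333 [ 0.58610598 -0.16531296  0.13358469] 0.03987794704721121
3.4333 [ 0.58610598 -0.16531296  0.13358469] 0.03987794704721121
3.4333 [ 0.58610598 -0.16531296  0.13358469] 0.03987794704721121
3.4333 [ 0.58610598 -0.16531296  0.13358469] 0.03987794704721121
```

```bash
python3 - <<'E'
from h import *
from fit import ex,S1,S2
from scipy.optimize import least_squares
s=r.get_state(); g=cv2.imread('pics/wrist_3.png').max(2)
print(g[200:216,251].tolist(), g[290:306,250].tolist())
S3=dict(tcp_pos=s['tcp_pos'],eef_rot=s['eef_rot'])
f3=208.5;n3=298.5
for S in ([S3],[S1,S2,S3]):
  def res(p):
    o=[]
    for q,f,n,c in((S1,164.9,213.8,254.6),(S2,175.6,234.2,257.2),(S3,f3,n3,250.7)):
        if q in S or q is S3:
            if q is not S3 and len(S)==1: continue
            u=proj('wrist',ex(p,16.8),q); o+=[u[0,1]-f,u[1,1]-n,u[2,0]-c]
    return np.array(o)
  so=least_squares(res,[.585,-.164,.15]); print(so.x,so.fun.round(2))
  Rm=R.from_euler('xyz',S3['eef_rot'],degrees=True).as_matrix(); print('in tool',Rm.T@(so.x-S3['tcp_pos']))
E
```

```text
[156, 155, 155, 153, 156, 156, 157, 153, 125, 62, 32, 33, 37, 37, 36, 37] [41, 37, 37, 41, 37, 37, 38, 42, 54, 61, 71, 154, 236, 234, 168, 142]Traceback (most recent call last):
  File "<stdin>", line 16, in <module>
    return func(*args, **kwargs)
    vector_fun = VectorFunction(
        fun_wrapped,
    ...<6 lines>...
        workers=workers
    )
    self._update_fun()
    ~~~~~~~~~~~~~~~~^^
    self.f = self.fun_wrapped(xp_copy(self.x))
             ~~~~~~~~~~~~~~~~^^^^^^^^^^^^^^^^^
    return np.atleast_1d(self.fun(x))
                         ~~~~~~~~^^^
    return self.f(x, *self.args, **self.kwargs)
           ~~~~~~^^^^^^^^^^^^^^^^^^^^^^^^^^^^^^
  File "<stdin>", line 12, in res
ValueError: The truth value of an array with more than one element is ambiguous. Use a.any() or a.all()
```

```bash
python3 - <<'E'
from h import *
from fit import ex,S1,S2
from scipy.optimize import least_squares
s=r.get_state()
S3=dict(tcp_pos=s['tcp_pos'],eef_rot=s['eef_rot'])
D=[(S1,164.9,213.8,254.6),(S2,175.6,234.2,257.2),(S3,208.6,301,250.7)]
for d in (D[2:],D):
  def res(p):
    o=[]
    for q,f,n,c in d:
        u=proj('wrist',ex(p,16.8),q); o+=[u[0,1]-f,u[1,1]-n,u[2,0]-c]
    return np.array(o)
  so=least_squares(res,[.585,-.164,.15]); print(so.x,so.fun.round(2))
  Rm=R.from_euler('xyz',S3['eef_rot'],degrees=True).as_matrix(); print('in tool',Rm.T@(so.x-S3['tcp_pos']))
E
```

```text
[ 0.58340202 -0.16458921  0.15081839] [-0. -0.  0.]
in tool [-0.00232937 -0.00145441 -0.01724222]
[ 0.58513318 -0.16410325  0.15297296] [ 0.34  1.97 -0.16 -0.12  1.45  0.1  -1.85 -0.37  0.02]
in tool [-0.0005253  -0.00141769 -0.01939146]
```

Request:
{"op": "step_arm", "data": {"plan": [[-0.005,-0.0065,0,0,40],[-0.005,-0.0065,0,0,20],[-0.005,-0.0065,0,0,12],[-0.005,-0.0065,0,0,8],[-0.005,-0.0065,0,0,5],[-0.005,-0.0065,0,0,5],[-0.005,-0.0065,0,0,5],[-0.005,-0.0065,0,0,5]], "newtons": 5}}

```text
time_s: 4.1
tcp_pos: [0.5833, -0.1644, 0.1316]
eef_rot: [180.0, -0.0, 16.7]
contact_force: [-0.4, -0.7, -0.1]
gripper_width: 0.0109
gripper_force: 5.0
```

Request:
{"op": "step_arm", "data": {"plan": [[0,0,0,0,3],[0,0,0,0,3],[0,0,0,0,3],[0,0,-0.008,0,3],[0,0,-0.016,0,3],[0,0,-0.016,0,3]], "newtons": 30}}

```text
time_s: 4.6
tcp_pos: [0.5831, -0.1643, 0.1352]
eef_rot: [-180.0, 0.0, 16.7]
contact_force: [2.1, -3.5, -7.7]
gripper_width: 0.0109
gripper_force: 30.0
```

Request:
{"op": "step_arm", "data": {"plan": [[0,0.001,-0.008,0,3],[0,0.0015,-0.016,0,3],[0,0.0015,-0.024,0,3],[0,0.0015,-0.024,0,3],[0,0.0015,-0.024,0,3]]}}

```text
time_s: 5.02
tcp_pos: [0.5832, -0.1644, 0.1415]
eef_rot: [-180.0, 0.0, 16.7]
contact_force: [2.6, -0.6, -9.3]
gripper_width: 0.0111
gripper_force: 30.0
```

Request:
{"op": "step_arm", "data": {"plan": [[0,0,-0.004,0,3],[0,0,-0.004,0,3],[0,0,-0.004,0,3]]}}

```text
time_s: 5.27
tcp_pos: [0.5832, -0.1644, 0.1425]
eef_rot: [-180.0, 0.0, 16.7]
contact_force: [2.4, 0.2, -9.4]
gripper_width: 0.0109
gripper_force: 30.0
```

Request:
{"op": "step_arm", "data": {"plan": [[0,0,-0.002,0,3],[0,0,-0.002,0,3]]}}

```text
time_s: 5.43
tcp_pos: [0.5832, -0.1644, 0.143]
eef_rot: [-180.0, 0.0, 16.7]
contact_force: [3.1, -0.9, -9.6]
gripper_width: 0.0106
gripper_force: 30.0
```

Request:
{"op": "step_arm", "data": {"plan": [[0,0,-0.003,0,3],[0,0,-0.003,0,3]]}}

```text
time_s: 5.6
tcp_pos: [0.5832, -0.1644, 0.1438]
eef_rot: [-180.0, 0.0, 16.8]
contact_force: [2.1, 0.4, -9.0]
gripper_width: 0.011
gripper_force: 30.0
```

Request:
{"op": "step_arm", "data": {"plan": [[0,0,-0.003,0,3],[0,0,-0.003,0,3]]}}

```text
time_s: 5.77
tcp_pos: [0.5832, -0.1644, 0.1446]
eef_rot: [-180.0, 0.0, 16.8]
contact_force: [1.0, -0.1, -10.0]
gripper_width: 0.0111
gripper_force: 30.0
```

Request:
{"op": "step_arm", "data": {"plan": [[0,0,-0.003,0,3],[0,0,-0.003,0,3]]}}

```text
time_s: 5.93
tcp_pos: [0.5832, -0.1645, 0.1454]
eef_rot: [-180.0, 0.0, 16.8]
contact_force: [1.6, 0.9, -10.8]
gripper_width: 0.011
gripper_force: 30.0
```

Request:
{"op": "step_arm", "data": {"plan": [[0,0,-0.003,0,3],[0,0,-0.003,0,3]]}}

```text
time_s: 6.1
tcp_pos: [0.5832, -0.1645, 0.1458]
eef_rot: [-180.0, 0.0, 16.7]
contact_force: [3.4, 0.8, -13.3]
gripper_width: 0.0109
gripper_force: 30.0
```

Request:
{"op": "step_arm", "data": {"plan": [[0,0,-0.002,0,3],[0,0,-0.002,0,3]]}}

```text
time_s: 6.27
tcp_pos: [0.5831, -0.1644, 0.1458]
eef_rot: [-180.0, 0.0, 16.7]
contact_force: [4.1, -0.1, -17.3]
gripper_width: 0.011
gripper_force: 30.0
```

Request:
{"op": "step_arm", "data": {"plan": [[0,0,0.005,0,3],[0,0,0.005,0,3],[0,0,0.005,0.05,3],[0,0,0.005,0.1,3],[0,0,0.005,0.15,3],[0,0,0.005,0.2,3],[0,0,0.005,0.25,3],[0,0,0.005,0.25,3]]}}

```text
time_s: 6.93
tcp_pos: [0.5831, -0.1637, 0.1456]
eef_rot: [-179.9, 0.0, 1.6]
contact_force: [0.3, 4.2, -10.9]
gripper_width: 0.0109
gripper_force: 30.0
```

Request:
{"op": "step_arm", "data": {"plan": [[0,-0.0015,0,0,3],[0,-0.003,0,0.1,3],[0.001,-0.005,0,0.2,3],[0.002,-0.007,0,0.3,3],[0.002,-0.008,0,0.4,3],[0.0025,-0.009,0,0.5,3],[0.0025,-0.009,0,0.5,3]]}}

```text
time_s: 7.52
tcp_pos: [0.5836, -0.1616, 0.1454]
eef_rot: [-180.0, 0.0, -28.6]
contact_force: [0.5, 4.8, -10.0]
gripper_width: 0.0108
gripper_force: 30.0
```

```bash
python3 - <<'E'
from h import *
s,im=cap('wrist','4'); print(s['tcp_pos'],s['eef_rot'],s['contact_force'],s['moment'])
cv2.imwrite('pics/c4.png',im[:,:,::-1][80:384])
E
```

```text
[ 0.58363149 -0.16156985  0.14543395] [-1.79963392e+02  3.67169013e-02 -2.86028965e+01] [  0.51181609   4.80966639 -10.04599052] [ 1.96010932 -0.28047869  0.02095199]
```

View pics/c4.png

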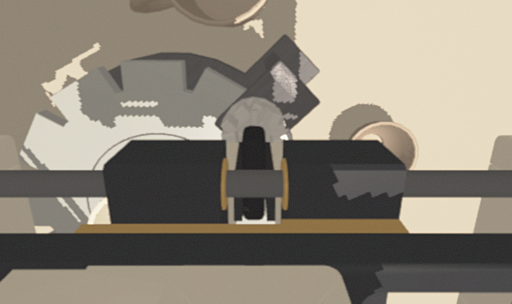

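Request:
{"op": "step_arm", "data": {"plan": [[0,-0.002,0,0,3],[0,-0.003,0,0.1,3],[0,-0.005,0,0.2,3],[0,-0.007,0,0.3,3],[0.001,-0.009,0,0.41,3],[0.001,-0.009,0,0.41,3],[0.001,-0.009,0,0.41,3]]}}

```text
time_s: 8.15
tcp_pos: [0.5848, -0.1602, 0.1453]
eef_rot: [180.0, 0.0, -52.6]
contact_force: [0.4, 5.3, -10.2]
gripper_width: 0.0107
gripper_force: 30.0
```

Request:
{"op": "step_arm", "data": {"plan": [[-0.0015,-0.0012,0,0,3],[-0.0015,-0.0012,0.004,0.01,3],[-0.0015,-0.0012,0.008,0.01,3],[-0.0015,-0.0012,0.008,0.01,3]]}}

```text
time_s: 8.48
tcp_pos: [0.585, -0.16, 0.1431]
eef_rot: [180.0, 0.0, -53.4]
contact_force: [-0.3, 4.0, -10.4]
gripper_width: 0.0108
gripper_force: 30.0
```

Request:
{"op": "step_arm", "data": {"plan": [[0,0,0.004,0,3],[0,0,0.004,0,3],[0,0,0.004,0,3]]}}

```text
time_s: 8.73
tcp_pos: [0.585, -0.16, 0.1422]
eef_rot: [180.0, 0.0, -53.4]
contact_force: [-0.5, 2.0, -8.6]
gripper_width: 0.0109
gripper_force: 30.0
```

Request:
{"op": "step_arm", "data": {"plan": [[0,0,0.003,0,3],[0,0,0.003,0,3],[0,0,0.003,0,3]]}}

```text
time_s: 8.98
tcp_pos: [0.585, -0.16, 0.1415]
eef_rot: [180.0, 0.0, -53.4]
contact_force: [-0.2, 1.6, -10.5]
gripper_width: 0.0104
gripper_force: 30.0
```

Request:
{"op": "step_arm", "data": {"plan": [[0,0,0.003,0,3],[0,0,0.003,0,3],[0,0,0.003,0,3]]}}

```text
time_s: 9.23
tcp_pos: [0.5851, -0.16, 0.1411]
eef_rot: [180.0, -0.0, -53.4]
contact_force: [-2.9, 3.2, -5.4]
gripper_width: 0.0107
gripper_force: 30.0
```

Request:
{"op": "step_arm", "data": {"plan": [[0,0,0.002,0,3],[0,0,0.002,0,3],[0,0,0.002,0,3]]}}

```text
time_s: 9.48
tcp_pos: [0.5851, -0.16, 0.141]
eef_rot: [-180.0, -0.0, -53.4]
contact_force: [-4.6, 3.4, -2.8]
gripper_width: 0.0108
gripper_force: 30.0
```

Request:
{"op": "step_arm", "data": {"plan": [[0,0,0,0,14],[0,0,0,0,22],[0,0,0,0,40],[0,0,0,0,40],[0,0,-0.1,0,40],[0,0,-0.25,0,40],[0,0,-0.4,0,40],[0,0,-0.4,0,40],[0,0,-0.4,0,40],[0,0,-0.4,0,40]]}}

```text
time_s: 10.32
tcp_pos: [0.5854, -0.16, 0.2408]
eef_rot: [-179.9, -0.0, -53.5]
contact_force: [-0.7, 0.6, 0.2]
gripper_width: 0.0398
gripper_force: 0.0
```

```bash
python3 - <<'E'
from h import *
s,im=cap('wrist','5'); print(s['tcp_pos'],s['eef_rot'],s['contact_force'],s['time_s'])
s2,b=cap('side','5'); _,c=cap('scene','5')
z=lambda x,f:cv2.resize(x[:,:,::-1],None,fx=f,fy=f,interpolation=cv2.INTER_CUBIC)
cv2.imwrite('pics/v5.png',np.hstack([z(im[60:250,100:400],1.6),z(b[118:242,235:325],2.452)[:304]]))
E
```

```text
[ 0.58535919 -0.15996493  0.2407925 ] [-1.79931252e+02 -4.10724233e-02 -5.34545569e+01] [-0.68732555  0.56019328  0.1992514 ] 10.3167
```

View pics/v5.png

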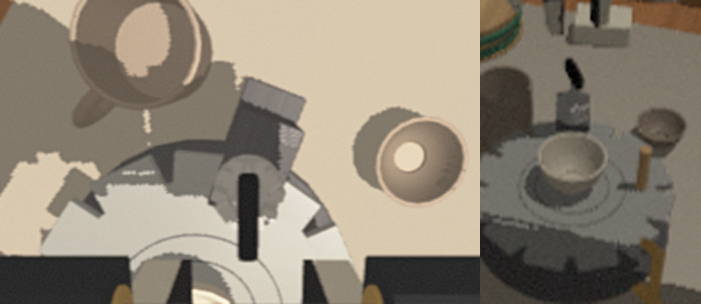

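The handle stands up by itself, turned with the bar in the notch. The side view shows it raised, and in the wrist view it lines up with the tool. Next is the peg.

Request:
{"op": "step_arm", "data": {"plan": [[-0.17,0.05,0,-0.1,40],[-0.34,0.1,0,-0.2,40],[-0.524,0.163,0,-0.3,40],[-0.524,0.163,0,-0.42,40],[-0.524,0.163,0,-0.54,40],[-0.524,0.163,0,-0.66,40],[-0.524,0.163,0,-0.78,40],[-0.524,0.163,0,-0.9,40],[-0.524,0.163,0,-1,40],[-0.524,0.163,0,-1,40]]}}

```text
time_s: 11.3
tcp_pos: [0.4741, -0.079, 0.2396]
eef_rot: [180.0, 0.1, 6.8]
contact_force: [-0.1, 0.6, 0.7]
gripper_width: 0.0402
gripper_force: 0.0
```

Request:
{"op": "step_arm", "data": {"plan": [[0,0,0,-0.1,40],[0,0,0,-0.17,40],[0,0,0,-0.17,40],[0,0,0,-0.17,40]]}}

```text
time_s: 11.63
tcp_pos: [0.4743, -0.079, 0.2399]
eef_rot: [-180.0, 0.0, 16.5]
contact_force: [-0.8, -0.0, 0.5]
gripper_width: 0.0398
gripper_force: 0.0
```

```bash
python3 - <<'E'
from h import *
s,im=cap('wrist','6'); print(s['tcp_pos'],s['eef_rot'],s['contact_force'],s['time_s'])
print(proj('wrist',[[.4748,-.079,.140],[.447,.0194,.088],[.555,-.057,.075],[.5874,-.1633,.16]],s))
E
```

```text
[ 0.47429265 -0.07904147  0.23989552] [-1.79999693e+02  4.84734113e-02  1.64674943e+01] [-0.76112271 -0.04768786  0.47304299] 11.6333
[[253.7931165  189.84056977]
 [159.81647517 175.92962208]
 [255.34120141  97.42349937]
 [399.381671    92.17083269]]
```

View pics/wrist_6.png

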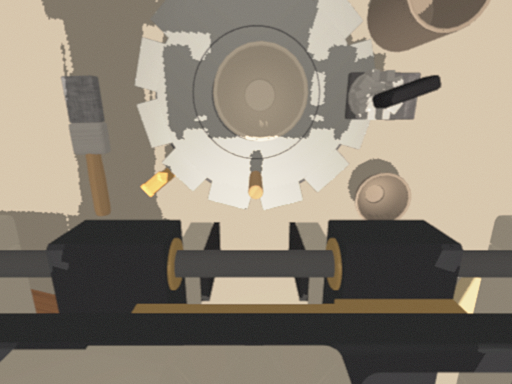

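```bash
python3 - <<'E'
from h import *
from scipy.optimize import least_squares
s=dict(tcp_pos=[0.47429265,-0.07904147,0.23989552],eef_rot=[-180,.0485,16.467])
im=cv2.imread('pics/wrist_6.png'); hsv=cv2.cvtColor(im,cv2.COLOR_BGR2HSV)
m=((hsv[...,0]>8)&(hsv[...,0]<28)&(hsv[...,1]>140)&(hsv[...,2]>100)).astype(np.uint8); m[210:]=0
k,l,st,c=cv2.connectedComponentsWithStats(m)
for i in range(1,k):
    if st[i,4]>20: 
        ys,xs=np.where(l==i); rc=cv2.minAreaRect(np.c_[xs,ys].astype(np.float32)); print(st[i],c[i].round(1),rc); 
        if st[i,0]<175: print(cv2.boxPoints(rc).round(1).tolist())
# wheel rim tooth-tip points by eye (outer rim, z=.075) and groove
P=np.array([onz('wrist',u,.075,s) for u in((193,92),(320,92),(256,26),(256,158))]); so=least_squares(lambda q:np.hypot(*(P[:,:2]-q[:2]).T)-q[2],[.55,-.057,.06]); print('groove',so.x,so.fun)
Q=np.array([onz('wrist',u,.075,s) for u in((137,97),(139,45),(179,188),(143,141),(277,208),(233,208),(333,189))]); so=least_squares(lambda q:np.hypot(*(Q[:,:2]-q[:2]).T)-q[2],[.55,-.057,.12]); print('rim',so.x,so.fun)
print('peg',onz('wrist',(255.7,191.5),.140,s))
cv2.imwrite('pics/c6.png',cv2.resize(im[155:215,125:285],None,fx=5,fy=5,interpolation=cv2.INTER_CUBIC))
E
```

```text
[160 170  10  13  30] [165.9 174.9] ((166.16177368164062, 175.1029510498047), (11.661903381347656, 7.374438762664795), 59.036251068115234)
[[160.0, 172.0], [166.3000030517578, 168.1999969482422], [172.3000030517578, 178.1999969482422], [166.0, 182.0]]
groove [ 0.55689024 -0.05772247  0.06638977] [ 0.00041606  0.00040928 -0.00043624 -0.00038911]
rim [ 0.55598681 -0.05878258  0.12990231] [-0.00314261 -0.00058156  0.00385631  0.00347306 -0.0039465  -0.00305031
  0.0033916 ]
peg [ 0.47377778 -0.08113147  0.14      ]
```

View pics/c6.png

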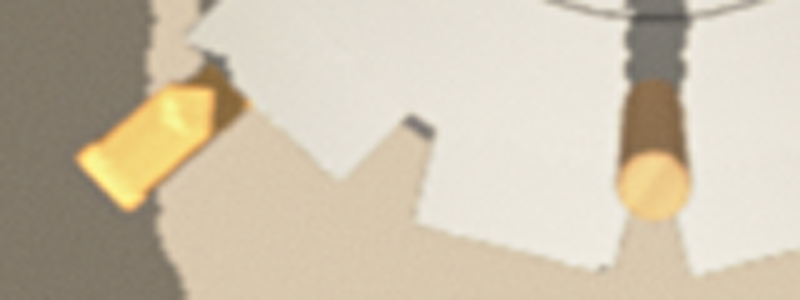

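```bash
python3 - <<'E'
from h import *
s=dict(tcp_pos=[0.47429265,-0.07904147,0.23989552],eef_rot=[-180,.0485,16.467])
peg=onz('wrist',(255.8,192.2),.140,s); tip=onz('wrist',(167.6,172.8),.089,s); out=onz('wrist',(146,191.6),.09,s)
tri_=onz('wrist',(255.7,92),.075,s)
C=np.array([.5565,-.0577])
for n,p in(('peg',peg),('tip',tip),('out',out)): d=p[:2]-C; print(n,p.round(4),np.hypot(*d).round(4),np.degrees(np.arctan2(d[1],d[0]))%360)
d=tip-out; print('blade dir',np.degrees(np.arctan2(-d[1],-d[0]))%360)
Rm=R.from_euler('xyz',s['eef_rot'],degrees=True).as_matrix(); print('peg in tool',Rm.T@(peg-s['tcp_pos']))
E
```

```text
peg [ 0.4732 -0.0814  0.14  ] 0.0866 195.8816801264092
tip [0.4531 0.0118 0.089 ] 0.1246 146.1004100191732
out [0.426  0.0299 0.09  ] 0.1572 146.12667482038464
blade dir 146.22702979852934
peg in tool [-0.00167148  0.0019515   0.09989697]
```

Request:
{"op": "step_arm", "data": {"plan": [[-0.006,0.007,0.13,0.01,40],[-0.006,0.007,0.26,0.01,40],[-0.006,0.007,0.39,0.01,40],[-0.006,0.007,0.51,0.01,40],[-0.006,0.007,0.51,0.01,40],[-0.006,0.007,0.51,0.01,30],[-0.006,0.007,0.51,0.01,22],[-0.006,0.007,0.51,0.01,17],[-0.006,0.007,0.51,0.01,12],[-0.006,0.007,0.51,0.01,12],[-0.006,0.007,0.51,0.01,12]], "newtons": 4}}

```text
time_s: 12.6
tcp_pos: [0.4744, -0.081, 0.1141]
eef_rot: [180.0, -0.1, 16.2]
contact_force: [-1.2, 0.1, 5.9]
gripper_width: 0.0137
gripper_force: 4.0
```

Request:
{"op": "step_arm", "data": {"plan": [[0,0,0,0,12],[0,0,0,0,12]]}}

```text
time_s: 12.77
tcp_pos: [0.4745, -0.081, 0.1141]
eef_rot: [180.0, -0.1, 16.2]
contact_force: [-1.4, 0.7, 6.6]
gripper_width: 0.0137
gripper_force: 4.0
```

```bash
python3 - <<'E'
from h import *
s,im=cap('wrist','7'); print(s['tcp_pos'],s['contact_force'],s['moment'],s['gripper_width'])
_,a=cap('scene','7');_,b=cap('side','7')
z=lambda x,f:cv2.resize(x[:,:,::-1],None,fx=f,fy=f,interpolation=cv2.INTER_CUBIC)
cv2.imwrite('pics/v7.png',np.hstack([z(a[140:270,170:300],3),z(b[120:250,230:360],3)]))
E
```

```text
[ 0.47445951 -0.08101471  0.11409059] [-1.37722462  0.67007203  6.59377638] [ 0.11299416  0.33931044 -0.01914085] 0.013745328997110076
```

View pics/v7.png

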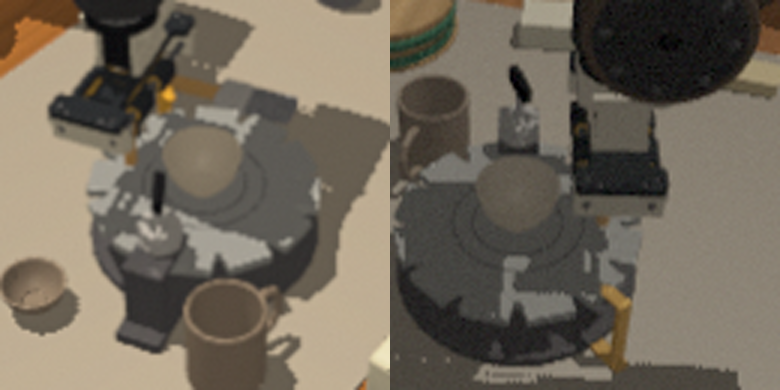

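Request:
{"op": "step_arm", "data": {"plan": [[0,0,0,0,20],[0,0,0,0,20],[0,0,0,0,20],[0,0,0,0,20],[0,0,0,0,12],[0,0,0,0,12],[0,0,0,0,12]], "newtons": 4}}

```text
time_s: 13.5
tcp_pos: [0.4734, -0.0811, 0.1127]
eef_rot: [-180.0, 0.0, 16.1]
contact_force: [1.1, 0.3, -0.5]
gripper_width: 0.0138
gripper_force: 4.0
```

Request:
{"op": "step_arm", "data": {"plan": [[0.0002,-0.0119,0,0.033,12],[0.001,-0.0267,0,0.075,12],[0.001,-0.0267,0,0.075,12]]}}

```text
time_s: 13.75
tcp_pos: [0.4717, -0.0743, 0.1127]
eef_rot: [-180.0, 0.0, 11.5]
contact_force: [0.0, 0.2, -0.9]
gripper_width: 0.0136
gripper_force: 4.0
```

Request:
{"op": "step_arm", "data": {"plan": [[0.0003,-0.0148,0,0.042,12],[0.0013,-0.0296,0,0.083,12],[0.0029,-0.0444,0,0.125,12],[0.0052,-0.059,0,0.167,12],[0.0081,-0.0736,0,0.208,12],[0.0116,-0.088,0,0.25,12],[0.0157,-0.1022,0,0.292,12],[0.0205,-0.1163,0,0.333,12],[0.0248,-0.1274,0,0.367,12],[0.0248,-0.1274,0,0.367,12]]}}

```text
time_s: 14.58
tcp_pos: [0.4711, -0.0419, 0.1127]
eef_rot: [180.0, 0.0, -10.4]
contact_force: [-1.2, 0.5, 1.6]
gripper_width: 0.0139
gripper_force: 4.0
```

Request:
{"op": "step_arm", "data": {"plan": [[0.0003,-0.0148,0,0.042,12],[0.0013,-0.0296,0,0.083,12],[0.0029,-0.0444,0,0.125,12],[0.0052,-0.059,0,0.167,12],[0.0081,-0.0736,0,0.208,12],[0.0116,-0.088,0,0.25,12],[0.0157,-0.1022,0,0.292,12],[0.0205,-0.1163,0,0.333,12],[0.0248,-0.1274,0,0.367,12],[0.0248,-0.1274,0,0.367,12]]}}

```text
time_s: 15.42
tcp_pos: [0.4827, -0.0116, 0.1126]
eef_rot: [180.0, 0.1, -32.4]
contact_force: [-3.5, 4.3, 2.4]
gripper_width: 0.0139
gripper_force: 4.0
```

```bash
python3 - <<'E'
from h import *
s=r.get_state(); C=np.array([.5565,-.0577]); d=s['tcp_pos'][:2]-C; print(s['tcp_pos'],s['eef_rot'],s['contact_force'],np.hypot(*d),np.degrees(np.arctan2(d[1],d[0]))%360)
d=np.array([.4734,-.0811])-C; print(np.hypot(*d),np.degrees(np.arctan2(d[1],d[0]))%360)
E
```

```text
[ 0.48271429 -0.01164507  0.11261719] [ 1.79969604e+02  7.84648254e-02 -3.23812588e+01] [-3.52077396  4.33263083  2.39913678] 0.08697923043185499 148.02876923645783
0.08633174387211232 195.72660639820913
```

Request:
{"op": "step_arm", "data": {"plan": [[0.0002,-0.0113,0,0.032,12],[0.0002,-0.0113,0,0.032,12],[0.0002,-0.0113,0,0.032,12],[0.0002,-0.0113,0,0.032,17],[0.0002,-0.0113,0,0.032,40],[0.0002,-0.0113,0,0.032,40],[0.0002,-0.0113,0,0.032,40]]}}

```text
time_s: 16.0
tcp_pos: [0.4851, -0.0097, 0.1129]
eef_rot: [-180.0, -0.0, -34.3]
contact_force: [0.3, 0.6, 0.3]
gripper_width: 0.0316
gripper_force: 0.0
```

Request:
{"op": "step_arm", "data": {"plan": [[0,0,-0.12,0,40],[0,0,-0.28,0,40],[0,0,-0.4,0,40],[0,0,-0.51,0,40],[0,0,-0.51,0,40],[0,0,-0.51,0,40],[0,0,-0.51,0,40]]}}

```text
time_s: 16.58
tcp_pos: [0.4845, -0.0096, 0.2398]
eef_rot: [180.0, 0.0, -34.3]
contact_force: [-0.5, 0.1, -0.2]
gripper_width: 0.0401
gripper_force: 0.0
```

```bash
python3 - <<'E'
from h import *
s,im=cap('wrist','8'); print(s['tcp_pos'].tolist(),s['eef_rot'].tolist(),s['contact_force'],s['time_s'])
z=lambda x,f:cv2.resize(x[:,:,::-1],None,fx=f,fy=f,interpolation=cv2.INTER_CUBIC)
_,a=cap('side','8')
cv2.imwrite('pics/v8.png',np.hstack([z(im[30:222,150:360],3)[:570],z(a[130:320,265:320],3)]))
E
```

```text
[0.4844905871937667, -0.009645220350387463, 0.23978270393193876] [179.99738510471929, 0.03041871323503334, -34.31007372738688] [-0.49330947  0.13806835 -0.15955371] 16.5833
```

View pics/v8.png

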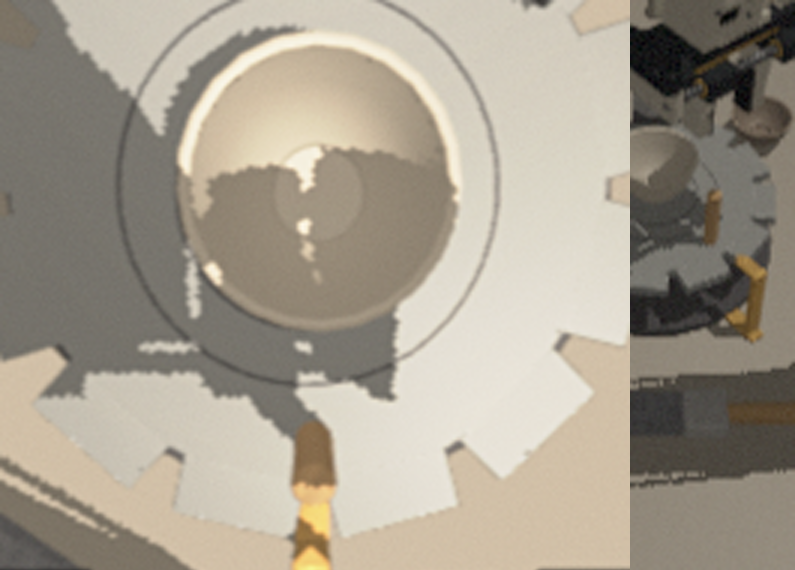

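```bash
python3 - <<'E'
from h import *
s=dict(tcp_pos=[0.48449,-0.009645,0.23978],eef_rot=[180,.0304,-34.31])
im=cv2.imread('pics/wrist_8.png'); hsv=cv2.cvtColor(im,cv2.COLOR_BGR2HSV)
for y in range(176,220,3):
    row=hsv[y,225:285,1]>95; xs=np.where(row)[0]+225
    print(y,xs.min() if len(xs) else None, xs.max() if len(xs) else None, end=' | ')
print()
g=cv2.cvtColor(im,cv2.COLOR_BGR2GRAY)
# groove points by local minima along rows
P=[onz('wrist',(150+x/3,30+y/3),.075,s) for x,y in((118,185),(499,190),(308,384),(150,305),(470,292),(420,352),(205,352))]
P=np.array(P)
from scipy.optimize import least_squares
so=least_squares(lambda q:np.hypot(*(P[:,:2]-q[:2]).T)-q[2],[.55,-.057,.06]); print(so.x,so.fun.round(4))
C=so.x[:2]; C0=np.array([.5565,-.0577])
for n,uv,z in(('peg',(254.6,191.5),.14),('foot',(254.7,172),.078),('blade',(253.9,216),.09)):
    p=onz('wrist',uv,z,s)
    print(n,p.round(4),[ (np.hypot(*(p[:2]-c)).round(4),(np.degrees(np.arctan2(*(p[:2]-c)[::-1]))%360).round(2)) for c in(C,C0)])
E
```

```text
176 249 259 | 179 249 259 | 182 249 259 | 185 249 259 | 188 248 260 | 191 248 260 | 194 248 260 | 197 251 258 | 200 250 259 | 203 250 259 | 206 249 259 | 209 248 259 | 212 249 258 | 215 248 259 | 218 247 259 | 
[ 0.55602557 -0.05725205  0.06708278] [-0.0004 -0.0002 -0.0009  0.0014 -0.0001  0.001  -0.0008]
peg [ 0.4835 -0.01    0.14  ] [(np.float64(0.0866), np.float64(146.93)), (np.float64(0.0872), np.float64(146.85))]
foot [ 0.4875 -0.0131  0.078 ] [(np.float64(0.0815), np.float64(147.18)), (np.float64(0.0821), np.float64(147.1))]
blade [0.4485 0.0146 0.09  ] [(np.float64(0.1293), np.float64(146.23)), (np.float64(0.13), np.float64(146.19))]
```

The peg stands in line with the pointer to within about 0.5°. The bowl is still in place, and the gripper is clear above everything. Handing in.

```bash
python3 -c "
from plant import workorder
print(workorder.close_job())"
```

```text
the job is handed in; nothing more can be done
None
```

The job is handed in: the plunger stays up in its rest notch, the peg stands within about 1° of the brass pointer, the bowl is still on the wheel, and the arm touched nothing else, in 16.6 s of robot time.

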